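Wedge a set-up plate just off its rest pads and hold it

TASK

Pick up the levelling wedge lying on the bench, lay it flat on the apron of the set-up fixture and push it thin end first, straight in midway between the two rest pads, under the near edge of the hinged plate until that edge just lifts off its pads, by about 3 mm. Finish while still gripping the wedge and holding it there, lying on the apron with the plate's weight on it, so that a colleague can set the lock. Lift the plate with the wedge alone, without pressing the gripper against it, do not jack it up high, and leave the other things on the bench where they are.

Things in the scene. Friction and masses are not known exactly. Their poses are not given: they have to be found in the camera images.
- wedge_mid (a point): Centre of the loose aluminium levelling wedge: 120 mm long, 30 wide, flat underside, evenly tapered from 4 mm thick at the tip to 18.4 at the heel (4 mm + 0.12 x distance from tip). Point half-way along and across, 5.6 mm above the underside. x axis along it towards the thin tip, y across, z up. Starts flat on the bench (z = 0), tip roughly away from the robot.
- wedge_tip (a point): Middle of the wedge's thin-end edge, on its underside; axes of the wedge; 60 mm ahead of wedge_mid along x.
- wedge: The same wedge, about 0.16 kg; origin at the centre of its underside, below wedge_mid; same axes. Grip it across its 30 mm width near the heel (30 to 50 mm behind its centre), so that the fingers stay clear of the plate.
- base: Fixed steel base slab 312 x 160 x 12 mm on the bench. Origin on its underside below the middle of the plate's near edge; x points from the bare apron to the hinge (push direction), y across, z up. Apron: top of the slab at x -122 to 0 mm, 12 mm above the bench. Two rest pads 9 mm high at x 2 to 26 mm, y -75 to -49 and 49 to 75 mm; between them the 98 mm wide mouth.
- mouth (a point): Point on the apron's surface (12 mm above the bench) straight below the middle of the plate's near edge; axes of the base.
- nose (a point): Middle of the lowest line of the plate's near edge, a rounded nose 146 mm wide, at rest 9 mm above the apron. Plate 14 mm thick; a casting on it starts 85 mm behind the nose, top 73 mm above the bench. The wedge touches the nose with its tip about 42 mm past the mouth point; each 10 mm more lifts it 1.2 mm (less up to 0.5 mm of give), so the tip ends some 65 to 72 mm past it.
- plate (a joint): Hinge angle (rad) of the steel plate with the casting: 0 lying on its pads, grows as the near edge rises, 0.0059 per mm of lift at the nose (3 mm = 0.0176). Hinge axis 170 mm beyond the nose, 23 mm above the bench. Plate and casting weigh 0.8 to 1.7 kg; wedge carries half; sliding it in (ground, lightly oiled faces, low friction) takes some 3 to 10 N.
- parallel: Bystander: an aluminium flat bar, 150 x 22 x 12 mm, longer and narrower than the wedge, no taper, with three dark holes in its top, lying near the wedge on either side of it. Origin at the centre of its underside.
- chuck: Bystander: a steel drill chuck standing on the bench, 54 mm diameter, 78 mm high, cone up. Origin at the centre of its underside.
- stub: Bystander: a brass bar end standing on the bench, 40 mm diameter, 35 mm high. Origin at the centre of its underside.
There are look-alikes about, which are no part of the job. What is shaped like the wedge but yellow is not meant.

How it is judged:
On the way, in this order (a step that is already met when the one before it is completed fails the run):
1. the wedge has been picked up, clear of the bench, by the gripper (height (world z) of wedge above 0.014 m and contact force between the fingers and wedge above 1 N), for 0.1 s.
2. the wedge's thin end is in the mouth between the pads with the plate still down (x of wedge_tip in the frame of base above 0.005 m and y of wedge_tip in the frame of base between -0.04 and 0.04 m and height (world z) of wedge_tip below 0.021 m and value of joint plate below 0.005 rad).
At the end, for the whole second after the job is handed in: The plate's near edge is 0.9 to 5.6 mm off its pads and still, carried (over 1 N) by the wedge, which lies flat on the apron, thin end in, within 17 degrees of straight and 40 mm of the middle; the gripper still grips the wedge (over 2 N) and does not touch the plate (value of joint plate between 0.005 and 0.033 rad and velocity of joint plate between -0.02 and 0.02 rad/s and contact force between wedge and plate above 1 N and contact force between wedge and base above 0.5 N and contact force between the fingers and wedge above 2 N and contact force between each of the arm, the fingers and plate below 0.5 N and contact force between parallel and plate below 0.3 N and angle between wedge's own z axis and vertical below 0.07 rad and angle between the x axis of wedge and the x axis of base, either way round below 0.3 rad and x of wedge_tip in the frame of base above 0.03 m and y of wedge_tip in the frame of base between -0.04 and 0.04 m); the arm keeps its last pose, push and grip.
It fails at once if the plate is jacked up more than 8.5 mm (value of joint plate above 0.05 rad).
It fails at once if the gripper or arm pushes on the plate (contact force between any of the fingers, the arm and plate above 3 N).
It fails at once if the flat bar is moved more than 25 mm (distance of parallel from where it was at the start of the episode above 0.025 m).
It fails at once if the drill chuck is moved more than 25 mm (distance of chuck from where it was at the start of the episode above 0.025 m).
It fails at once if the brass bar end is moved more than 25 mm (distance of stub from where it was at the start of the episode above 0.025 m).
It also fails if it takes over 43 s, if anything falls off the work surface, if the arm or the gripper's body presses on something with over 40 N, if the wrist force passes 120 N, or if a joint passes its speed limit or range.

ROBOT

A 6-joint arm with a two-finger parallel gripper is mounted at the origin on the work surface. World frame = base frame: x ahead of the robot, y to its left, z up, the work surface at z = 0. Lengths are in m, angles in rad, forces in N, time in s.
With the tool pointing down it reaches from about 0.35 to 0.975 m from the base axis. Payload 4.9 kg.
Tool frame: the origin (TCP) lies at the very end of the fingers, on their centre line; the grasp point (between the pads) lies 19 mm behind it; y points along the fingers, z is the direction in which the jaws open and shut, and the axes are right-handed (so a half turn about y gives the same grasp; the last joint's range is limited). The gripper opens to 85 mm and grips with 20 to 120 N. Pads are 22 mm wide; open, the fingers measure 114 mm over their backs; the gripper's body (76 mm by 85 mm) begins 54 mm behind the grasp point. The pads swing forward as they close: fully open they stand 13 mm farther back than shut.
Start: joints at [1.117, 0.053, 1.613, -0, 1.476, -0.119], TCP at [0.205, 0.59, 0.231] pointing down, gripper open.
Joint ranges: [-3.01, 3.01], [-1.01, 2.22], [0.06, 2.58], [-1.02, 4.17], [0.09, 2.62], [-3.14, 3.14]. Speed limits (rad/s): [2.57, 2.57, 3.14, 3.14, 3.14, 3.14].

INTERFACE

Orientations are given as a rotation vector (axis times angle).
In Python, from station import monitor, viewer, ticket gives the robot as it stands.
- The arm moves only by the tool servo_tool, never from a script. Its argument "commands" is one flat list of numbers, 7 for each row, row after row: the turn, a rotation vector about the tool's x, y, z in rad, then the shift along the tool's x, y, z in cm, then the opening, from 0 (shut) to 1 (fully open). In form: [rx, ry, rz, dx, dy, dz, claw, rx, ry, rz, dx, dy, dz, claw, ...]. A call has 1 to 20 rows; each row shifts and turns the pose as measured when the row begins, along the tool's axes as they then stand; what a row does not reach is not made up. A row lasts 1/10 s, in which the tool goes at most 50 mm and 8.59 degrees, less where a joint would pass 70% of its speed; a pose out of reach is approached as far as the arm can. A call is refused whole if a number of a shift passes 5 or a number of a turn 0.15, either way. A call with a gripper value outside its range is refused whole. The fingers move at their own pace and stop on an object; "grip_force" is the grip in N (left out, the last holds). Time passes only in rows, so rows that do not move let the fingers close. It gives the time, the measured TCP pose, the force and the opening at its end, in the units of the state.
- monitor.get_obs(): the state, without advancing time (a new reading comes with each control period).
- viewer.get_image(name): name is "side" or "top" or "wrist"; returns a dict with "frame" (480x640x3 uint8, red, green, blue), "depth" (480x640 float32, m along the optical axis (not along the pixel's ray), 0 where there is no reading), "camera_matrix" (3x3 intrinsics, pixels), "dist_coeffs" ([k1, k2, p1, p2, k3] as OpenCV has them; the pictures are not rectified), "cam_to_world" (4x4, takes a point from camera to world coordinates). Camera axes: x right, y down, z forward; pixel columns grow to the right and rows downward; lengths in m; the calibration is good to about 2 mm. A picture is of the moment at which its call begins.
- ticket.finish_job(): hands the job in, once; it reports no verdict.
The state is a dict: "t": time; "q": joint angles; "dq": joint speeds; "effort": joint torques, N m; "tool_pos": TCP position; "tool_rot": TCP orientation; "contact_force": force on the tool from outside, world axes, zero at the start; "wrist_torque": the same for the moment, N m; "opening": finger opening in m.
Only numpy, scipy, OpenCV 4.12 (cv2) and the standard library are available. Lean on these libraries where they do the work, as an engineer would, in place of code of your own. Each camera call takes 0.05 s, during which the arm holds its last target.

## Working session

There is one attempt and no reset: what is moved stays moved. The work goes in short steps, Python scripts to look and compute and a tool call to move; the robot and the scene stay as the last step left them, time stands still between calls to the robot, and variables do not carry over. Pictures are saved under pics/ and viewed, and the job is handed in when it is done.

Besides the shell and the picture viewer there is one more tool, called after "Emit:" by a JSON object that holds its "api" and its "payload". servo_tool: Moves the arm, as the interface text tells. Its arguments: {"type":"object","properties":{"commands":{"type":"array","items":{"type":"number"}},"grip_force":{"type":"number"}},"required":["commands"]}

```bash
mkdir -p pics; ls
python3 - <<'E'
from station import monitor, viewer
import cv2,numpy as np
o=monitor.get_obs(); print(o)
for n in ["side","top","wrist"]:
    d=viewer.get_image(n); cv2.imwrite(f"pics/{n}0.png",d["frame"][:,:,::-1]); np.savez(f"pics/{n}0.npz",**d)
    print(n,d["camera_matrix"],d["dist_coeffs"],d["cam_to_world"])
E
```

```text
pics
{'t': 0.0, 'q': array([ 1.11698776e+00,  5.33356366e-02,  1.61430695e+00,  1.34430647e-05,
        1.47598246e+00, -1.18970107e-01]), 'dq': array([ 0.00224391,  0.00180797, -0.00014473, -0.00029367, -0.00145307,
       -0.00035037]), 'effort': array([-2.90627404e-04, -3.93690956e+01, -3.70175529e+01, -1.74523120e-04,
        7.05780520e-03, -1.93313508e-05]), 'tool_pos': array([0.20508865, 0.58973308, 0.23006843]), 'tool_rot': array([-1.55672774,  0.26329341, -0.26236762]), 'contact_force': array([ 0.12175322, -0.34308202,  0.36827711]), 'wrist_torque': array([0.02473457, 0.04343064, 0.02107234]), 'opening': 0.08538334186981072}
side [[463.50273539   0.         322.47214442]
 [  0.         463.50273539 236.27124651]
 [  0.           0.           1.        ]] [-0.00631732  0.          0.          0.          0.        ] [[-0.99973784 -0.01974852  0.01158661  0.55774966]
 [-0.02173956  0.65988095 -0.7510556   0.87875391]
 [ 0.00718646 -0.75111059 -0.66013728  0.79930953]
 [ 0.          0.          0.          1.        ]]
top [[545.39806824   0.         318.01982049]
 [  0.         545.39806824 238.75442202]
 [  0.           0.           1.        ]] [-0.04034451  0.          0.          0.          0.        ] [[-1.55266712e-02 -9.98866668e-01  4.49922528e-02  5.12867257e-01]
 [-9.99878190e-01  1.55824729e-02  8.89774027e-04  2.46397354e-02]
 [-1.58985618e-03 -4.49729571e-02 -9.98986940e-01  1.17361305e+00]
 [ 0.00000000e+00  0.00000000e+00  0.00000000e+00  1.00000000e+00]]
wrist [[335.01742061   0.         316.84393312]
 [  0.         335.01742061 244.34847864]
 [  0.           0.           1.        ]] [-0.05942543  0.          0.          0.          0.        ] [[ 0.32916981  0.89810619  0.29163762  0.13087054]
 [ 0.94427012 -0.31272142 -0.10275825  0.61675935]
 [-0.00108649  0.30920961 -0.95099329  0.37200604]
 [ 0.          0.          0.          1.        ]]
```

View pics/top0.png

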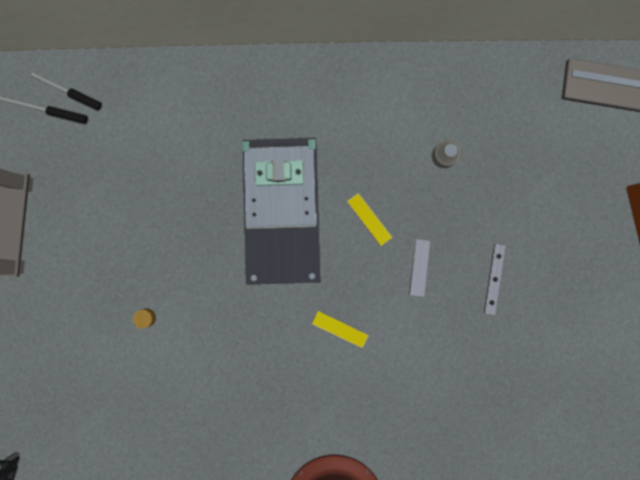

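View pics/side0.png

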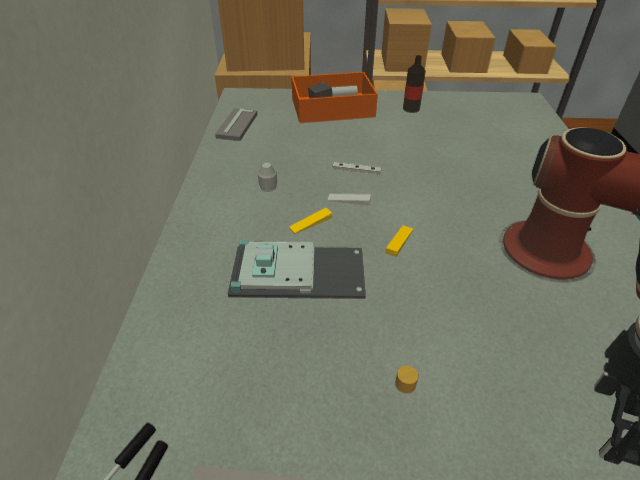

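Candidates for the wedge are the grey plain bar at top (420,268), the holed flat bar at (495,279), which is the parallel, and the yellow wedges at (370,219) and (340,330). By the description it is the plain grey one at (420,268). Next I'll crop it and measure.

```bash
cat > h.py <<'E'
import numpy as np,cv2
def load(n): return dict(np.load(n))
def ray(d,px):
    p=cv2.undistortPoints(np.array(px,float).reshape(-1,1,2),d["camera_matrix"],d["dist_coeffs"]).reshape(-1,2)
    c=np.c_[p,np.ones(len(p))]; T=d["cam_to_world"]; return T[:3,3],c@T[:3,:3].T
def onz(d,px,z):
    o,r=ray(d,px); z=np.broadcast_to(z,(len(r),)); return o+r*((z-o[2])/r[:,2])[:,None]
def proj(d,P):
    T=np.linalg.inv(d["cam_to_world"]); 
    return cv2.projectPoints(np.array(P,float).reshape(-1,1,3),cv2.Rodrigues(T[:3,:3])[0],T[:3,3],d["camera_matrix"],d["dist_coeffs"])[0].reshape(-1,2)
E
python3 - <<'E'
from h import *
d=load("pics/top0.npz"); f=d["frame"]
c=cv2.resize(f[225:330,395:525],None,fx=6,fy=5.5,interpolation=cv2.INTER_CUBIC)
cv2.imwrite("pics/cropw.png",c[:,:,::-1])
c=cv2.resize(f[125:295,230:335],None,fx=3.5,fy=3.5,interpolation=cv2.INTER_CUBIC)
cv2.imwrite("pics/cropb.png",c[:,:,::-1])
s=load("pics/side0.npz")["frame"]
cv2.imwrite("pics/crops.png",cv2.resize(s[150:310,220:420],None,fx=4,fy=3.7,interpolation=cv2.INTER_CUBIC)[:,:,::-1])
for p in [(268,420),(279,490),(250,283),(190,300),(300,440),(228,283)]: print(p,f[p])
g=cv2.cvtColor(f,cv2.COLOR_RGB2GRAY)
m=(g>125).astype(np.uint8)
n,l,st,ce=cv2.connectedComponentsWithStats(m)
for i in range(1,n):
    if 100<st[i,4]<20000: 
        cnt=cv2.findContours((l==i).astype(np.uint8),0,1)[0][0]
        print(st[i],cv2.minAreaRect(cnt))
E
```

```text
(268, 420) [142 146 157]
(279, 490) [114 114 118]
(250, 283) [61 61 69]
(190, 300) [132 142 151]
(300, 440) [107 113 114]
(228, 283) [73 75 77]
[573  70  67  17 365] ((606.3021850585938, 77.73750305175781), (67.24758911132812, 5.5758056640625), 9.727579116821289)
[ 244  140   72   88 5158] ((280.0975646972656, 183.51119995117188), (85.21712493896484, 70.13961029052734), 88.40885925292969)
[446 145  11  11 102] ((451.0, 150.0), (10.0, 10.0), 90.0)
[347 193  46  53 867] ((369.29693603515625, 218.77294921875), (57.28721618652344, 15.232978820800781), 52.594642639160156)
[410 239  20  58 795] ((419.8753662109375, 267.5718688964844), (14.259960174560547, 56.426273345947266), 6.072457313537598)
[486 244  20  71 596] ((495.17529296875, 279.0264587402344), (9.906647682189941, 70.1114501953125), 8.583622932434082)
[312 311  57  37 872] ((339.8909606933594, 329.32904052734375), (57.18116760253906, 15.47761058807373), 25.463348388671875)
```

View pics/cropw.png

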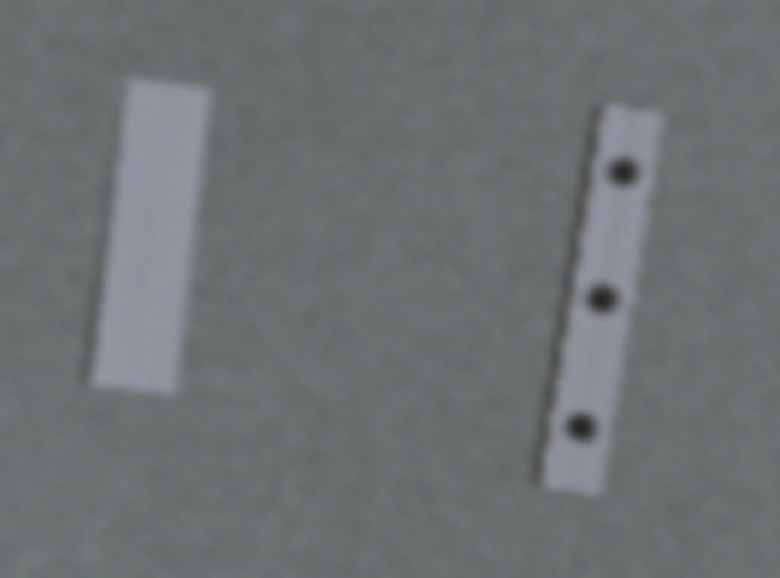

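View pics/cropb.png

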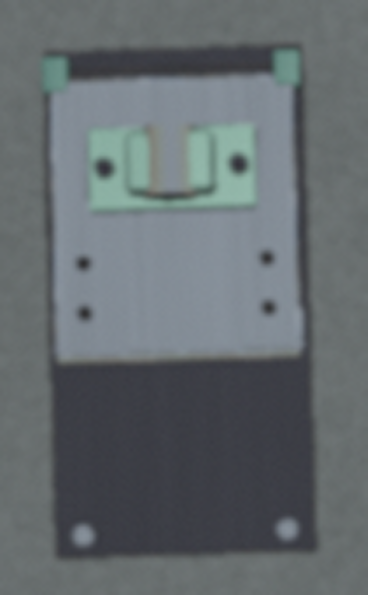

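View pics/crops.png

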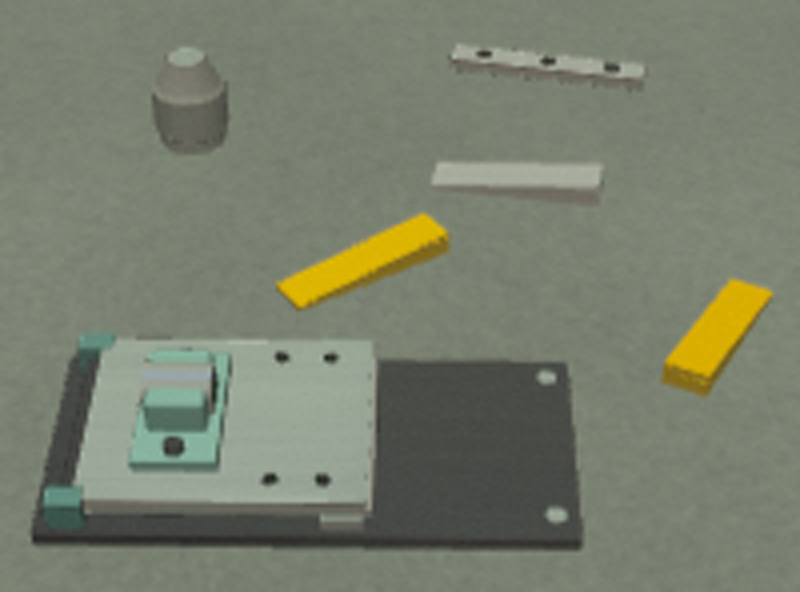

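Run:
```python
from h import *
d=load("pics/top0.npz"); f=d["frame"]; g=cv2.cvtColor(f,cv2.COLOR_RGB2GRAY).astype(float)
s=load("pics/side0.npz"); sf=s["frame"]; sg=cv2.cvtColor(sf,cv2.COLOR_RGB2GRAY)
# apron
m=np.zeros(g.shape,np.uint8); m[225:290,235:330]=(g[225:290,235:330]<88)
m=cv2.morphologyEx(m,cv2.MORPH_CLOSE,np.ones((9,9)))
m=cv2.morphologyEx(m,cv2.MORPH_OPEN,np.ones((5,5)))
c=max(cv2.findContours(m,0,1)[0],key=cv2.contourArea)
b=cv2.boxPoints(cv2.minAreaRect(c)); print("apron box",b); P=onz(d,b,.012); print(P)
e=[np.linalg.norm(P[i]-P[(i+1)%4]) for i in range(4)]; print(e)
# wedge corners
m=np.zeros(g.shape,np.uint8); m[235:300,405:435]=g[235:300,405:435]>125
c=cv2.findContours(m,0,1)[0][0]; b=cv2.boxPoints(cv2.minAreaRect(c)); 
b=b[np.argsort(b[:,1])]; print(b)
P=onz(d,b,[.004,.004,.0184,.0184]);print(P)
t,h=P[:2].mean(0),P[2:].mean(0); print("tip",t,"heel",h,"len",np.linalg.norm((t-h)[:2]),"yaw",np.degrees(np.arctan2(*(t-h)[1::-1])), "w",np.linalg.norm(P[0]-P[1]),np.linalg.norm(P[2]-P[3]))
print("proj side",proj(s,[t,h]))
# side wedge mask
m=np.zeros(sg.shape,np.uint8); m[190:206,322:376]=sg[190:206,322:376]>150
print(cv2.minAreaRect(cv2.findContours(m,0,1)[0][0]), sg[180:210,345])
```

```text
apron box [[243.63396 228.92021]
 [318.47433 226.65231]
 [320.15686 282.17706]
 [245.3165  284.44495]]
[[0.58868503 0.18420471 0.012     ]
 [0.59101979 0.02430303 0.012     ]
 [0.47276106 0.02256796 0.012     ]
 [0.47034486 0.18177434 0.012     ]]
[np.float64(0.1599187216432329), np.float64(0.11827145261706215), np.float64(0.15922471286266923), np.float64(0.11836512147495896)]
[[415.76996 238.76279]
 [429.9499  240.27127]
 [409.80084 294.87247]
 [423.98077 296.38095]]
[[ 0.56224971 -0.1843448   0.004     ]
 [ 0.55852831 -0.21481932  0.004     ]
 [ 0.44317407 -0.16641928  0.0184    ]
 [ 0.43948598 -0.19638484  0.0184    ]]
tip [ 0.56038901 -0.19958206  0.004     ] heel [ 0.44133003 -0.18140206  0.0184    ] len 0.12043900900978109 yaw -8.681858200453567 w 0.03070089637874367 0.03019166387947655
proj side [[327.71075316 196.60085681]
 [369.80225114 197.1096681 ]]
((348.9999694824219, 196.5), (4.999999046325684, 41.99999237060547), 90.0) [125 126 125 127 126 127 126 126 127 124 124 124 125 132 161 170 168 167
 168 164 132 107 112 124 128 121 124 127 126 127]
```

```bash
cat >> h.py <<'E'
from scipy.spatial.transform import Rotation as Ro
def plan(o,pos,dirx):
    "tool: y down, z along the jaw; dirx = wedge axis yaw(deg). prints turn needed & shift after turn"
    R=Ro.from_rotvec(o["tool_rot"]).as_matrix(); print("pos",o["tool_pos"].round(4),"axes(cols)\n",R.round(3),"q",o["q"].round(2),"F",o["contact_force"].round(2),"op",o["opening"])
    a=np.radians(dirx); best=None
    for s in (1,-1):
        z=np.array([-np.sin(a),np.cos(a),0])*s; y=np.array([0,0,-1.]); x=np.cross(y,z)
        G=np.c_[x,y,z]; rv=Ro.from_matrix(R.T@G).as_rotvec()
        if best is None or np.linalg.norm(rv)<np.linalg.norm(best[0]): best=(rv,G)
    rv,G=best
    dw=np.array(pos)-o["tool_pos"]
    print("turn",rv.round(4),"shift cm: now axes",(R.T@dw*100).round(2)," after turn",(G.T@dw*100).round(2))
E
python3 - <<'E'
from h import *
from station import monitor
o=monitor.get_obs()
plan(o,[.5,.2,.23],-8.7)
plan(o,[.461,-.1845,.15],-8.7)
d=load("pics/top0.npz"); g=cv2.cvtColor(d["frame"],cv2.COLOR_RGB2GRAY)
print(g[132:146,282],g[276:292,282],g[222:234,282])
print(onz(d,[[282,137.5],[282,283.5],[282,228]],[.012,.012,.035]))
E
```

```text
pos [0.2051 0.5899 0.2303] axes(cols)
 [[ 0.944 -0.001  0.329]
 [-0.329 -0.001  0.944]
 [-0.    -1.    -0.002]] q [ 1.12  0.05  1.61  0.    1.48 -0.12] F [-0.73 -0.02 -0.53] op 0.08537766907530492
turn [ 0.0016 -0.183  -0.0004] shift cm: now axes [ 40.66   0.07 -27.13]  after turn [ 3.504e+01  3.000e-02 -3.408e+01]
pos [0.2051 0.5899 0.2303] axes(cols)
 [[ 0.944 -0.001  0.329]
 [-0.329 -0.001  0.944]
 [-0.    -1.    -0.002]] q [ 1.12  0.05  1.61  0.    1.48 -0.12] F [-0.73 -0.02 -0.53] op 0.08537766907530492
turn [ 0.0016 -0.183  -0.0004] shift cm: now axes [ 49.61   8.13 -64.72]  after turn [ 37.01   8.03 -72.67]
[106 107 107 109 110 108  95  75  64  61  61  56  56  62] [ 61  61  62  61  61  61  65  81 101 110 111 111 111 112 112 110] [138 139 138 139 128 104  76  60  61  60  62  61]
[[0.78465138 0.0998486  0.012     ]
 [0.471194   0.10369721 0.012     ]
 [0.58784473 0.10065822 0.035     ]]
```

Emit:
{"api": "servo_tool", "payload": {"commands": [0,-0.092,0,0,0,0,1,0,-0.091,0,0,0,0,1,0,0,0,3.9,0,-3.8,1,0,0,0,3.9,0,-3.8,1,0,0,0,3.9,0,-3.8,1,0,0,0,3.9,0,-3.8,1,0,0,0,3.9,0,-3.8,1,0,0,0,3.9,0,-3.8,1,0,0,0,3.9,0,-3.8,1,0,0,0,3.9,0,-3.8,1,0,0,0,3.9,0,-3.8,1,0,0,0,0,0,0,1]}}

```text
t: 1.35
tool_pos: [0.482, 0.2264, 0.2263]
tool_rot: [-1.574, 0.111, -0.106]
contact_force: [-0.2, 0.7, 0.8]
opening: 0.0853
```

Run:
```python
from h import *
from station import monitor
o=monitor.get_obs()
plan(o,[.461,-.1845,.12],-8.7)
```

```text
pos [0.482  0.2264 0.2263] axes(cols)
 [[ 0.99  -0.003  0.138]
 [-0.138 -0.006  0.99 ]
 [-0.002 -1.    -0.006]] q [ 0.3  -0.16  1.83 -0.    1.48 -1.13] F [-0.19  0.69  0.75] op 0.08532806850034591
turn [ 0.0063  0.0137 -0.0023] shift cm: now axes [  3.61  10.88 -40.92]  after turn [  4.14  10.63 -40.93]
```

Emit:
{"api": "servo_tool", "payload": {"commands": [0.006,0.014,-0.002,0.4,0,-4.3,1,0,0,0,0.4,0,-4.3,1,0,0,0,0.4,0,-4.3,1,0,0,0,0.4,0,-4.3,1,0,0,0,0.4,0,-4.3,1,0,0,0,0.4,1.5,-4.3,1,0,0,0,0.4,1.5,-4.3,1,0,0,0,0.4,1.5,-4.3,1,0,0,0,0.4,1.5,-4.3,1,0,0,0,0.4,1.5,-3,1,0,0,0,0,0,0,1]}}

```text
t: 2.45
tool_pos: [0.4574, -0.201, 0.1472]
tool_rot: [-1.564, 0.114, -0.116]
contact_force: [0.1, 1.0, -0.2]
opening: 0.0853
```

Run:
```python
from h import *
from station import monitor,viewer
o=monitor.get_obs()
plan(o,[.461,-.1845,.005],-8.7)
d=viewer.get_image("wrist"); np.savez("pics/wrist1.npz",**d); cv2.imwrite("pics/wrist1.png",d["frame"][:,:,::-1])
```

```text
pos [ 0.4574 -0.201   0.1472] axes(cols)
 [[ 0.989  0.002  0.146]
 [-0.146  0.003  0.989]
 [ 0.001 -1.     0.004]] q [-0.57 -0.19  1.98  0.    1.34 -1.99] F [ 0.09  1.   -0.17] op 0.08529882519979089
turn [-0.0036  0.0054  0.0011] shift cm: now axes [ 0.1  14.23  1.63]  after turn [ 0.11 14.22  1.68]
```

View pics/wrist1.png

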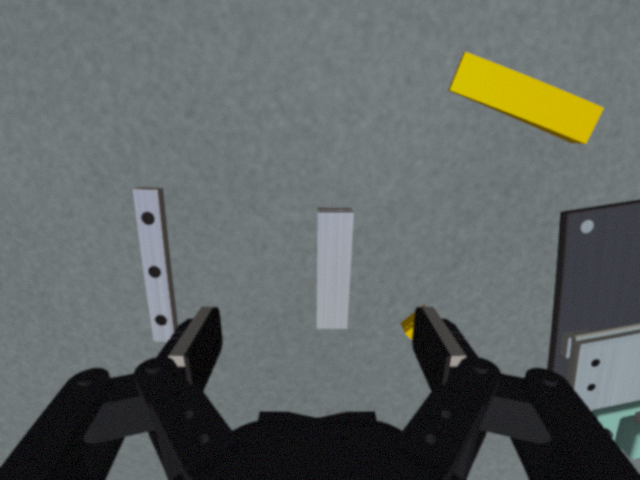

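Run:
```python
from h import *
d=load("pics/wrist1.npz")
g=cv2.cvtColor(d["frame"],cv2.COLOR_RGB2GRAY)
m=np.zeros(g.shape,np.uint8); m[200:340,305:365]=g[200:340,305:365]>130
c=max(cv2.findContours(m,0,1)[0],key=cv2.contourArea); c4=cv2.approxPolyDP(c,5,True).reshape(-1,2); print(c4)
c4=c4[np.argsort(c4[:,1])]
P=onz(d,c4,np.where(c4[:,1]<270,.0184,.004)); print(P.round(4)); print(P[:2].mean(0),P[-2:].mean(0))
```

```text
[[317 213]
 [316 327]
 [346 328]
 [353 213]]
[[ 0.44   -0.1969  0.0184]
 [ 0.4443 -0.1675  0.0184]
 [ 0.5554 -0.2149  0.004 ]
 [ 0.561  -0.186   0.004 ]]
[ 0.44215419 -0.18216197  0.0184    ] [ 0.55821115 -0.20042634  0.004     ]
```

Emit:
{"api": "servo_tool", "payload": {"commands": [-0.003,0.005,0.001,0.1,3,0.6,1,0,0,0,0,3,0.6,1,0,0,0,0,3,0.4,1,0,0,0,0,2.5,0,1,0,0,0,0,1.5,0,0.8,0,0,0,0,0,0,0.8,0,0,0,0,0,0,0.8]}}

```text
t: 3.2
tool_pos: [0.4673, -0.1754, 0.0199]
tool_rot: [-1.568, 0.103, -0.119]
contact_force: [1.2, -0.3, 0.5]
opening: 0.0684
```

Run:
```python
from h import *
from station import monitor,viewer
o=monitor.get_obs()
plan(o,[.461,-.1845,.005],-8.7)
```

```text
pos [ 0.4673 -0.1754  0.0199] axes(cols)
 [[ 0.99   0.01   0.141]
 [-0.141 -0.     0.99 ]
 [ 0.01  -1.     0.001]] q [-0.51 -0.02  2.06  0.01  1.08 -1.94] F [ 1.24 -0.31  0.5 ] op 0.06841981703713476
turn [-0.0011  0.0108  0.0102] shift cm: now axes [-0.51  1.48 -0.99]  after turn [-0.49  1.49 -1.  ]
```

Emit:
{"api": "servo_tool", "payload": {"commands": [-0.001,0.01,0.01,-0.5,0,-0.9,0.8,0,0,0,0,0,0,0.8,0,0,0,0,0.7,0,0.8,0,0,0,0,0.6,0,0.8,0,0,0,0,0,0,0.8]}}

```text
t: 3.7
tool_pos: [0.464, -0.1853, 0.011]
tool_rot: [-1.571, 0.113, -0.124]
contact_force: [0.5, 0.6, -0.0]
opening: 0.0688
```

Run:
```python
from h import *
from station import monitor,viewer
o=monitor.get_obs()
plan(o,[.461,-.1845,.005],-8.7)
```

```text
pos [ 0.464  -0.1853  0.011 ] axes(cols)
 [[ 0.989  0.007  0.15 ]
 [-0.15  -0.004  0.989]
 [ 0.008 -1.    -0.003]] q [-0.53  0.    2.06  0.    1.07 -1.95] F [ 0.48  0.56 -0.04] op 0.06884251339534433
turn [0.0029 0.0008 0.0076] shift cm: now axes [-0.31  0.59  0.03]  after turn [-0.31  0.6   0.03]
```

Emit:
{"api": "servo_tool", "payload": {"commands": [0.002,0,0.008,-0.3,0.5,0,0.8,0,0,0,0,0.2,0,0.8,0,0,0,0,0,0,0.8]}}

```text
t: 4.0
tool_pos: [0.4606, -0.1848, 0.003]
tool_rot: [-1.568, 0.12, -0.118]
contact_force: [0.9, 1.1, -0.3]
opening: 0.0683
```

Run:
```python
from h import *
from station import monitor,viewer
o=monitor.get_obs()
plan(o,[.461,-.1845,.005],-8.7)
```

```text
pos [ 0.4606 -0.1848  0.003 ] axes(cols)
 [[ 0.989 -0.002  0.151]
 [-0.151 -0.     0.989]
 [-0.002 -1.    -0.   ]] q [-0.53  0.01  2.07 -0.    1.06 -1.95] F [ 0.85  1.08 -0.33] op 0.06834320536315205
turn [ 0.0005  0.0004 -0.0018] shift cm: now axes [ 0.04 -0.2   0.04]  after turn [ 0.04 -0.2   0.04]
```

Emit:
{"api": "servo_tool", "payload": {"commands": [0,0,0,0,-0.3,0,0.8,0,0,0,0,0,0,0.3,0,0,0,0,0,0,0,0,0,0,0,0,0,0,0,0,0,0,0,0,0,0,0,0,0,0,0,0,0,0,0,0,0,0,0,0,0,0,0,0,0,0,0,0,0,0,0,0,0], "grip_force": 50}}

```text
t: 4.9
tool_pos: [0.4608, -0.1849, 0.0066]
tool_rot: [-1.568, 0.12, -0.118]
contact_force: [-0.1, 0.1, 1.0]
opening: 0.0287
```

Run:
```python
from h import *
from station import monitor,viewer
o=monitor.get_obs()
plan(o,[.461,-.1845,.005],-8.7)
d=viewer.get_image("wrist"); np.savez("pics/wrist2.npz",**d); cv2.imwrite("pics/wrist2.png",d["frame"][:,:,::-1])
```

```text
pos [ 0.4608 -0.1849  0.0066] axes(cols)
 [[ 0.989 -0.001  0.151]
 [-0.151 -0.001  0.989]
 [-0.001 -1.    -0.001]] q [-0.53  0.01  2.07 -0.    1.07 -1.95] F [-0.15  0.08  0.96] op 0.02869840618378997
turn [ 0.0009  0.0006 -0.0013] shift cm: now axes [0.01 0.16 0.05]  after turn [0.01 0.16 0.05]
```

View pics/wrist2.png

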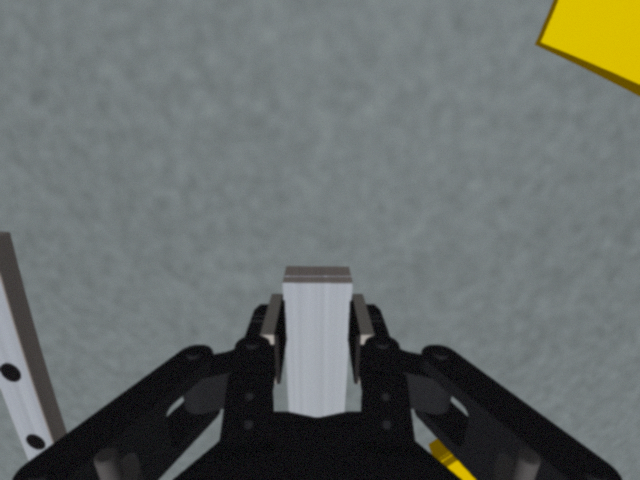

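Emit:
{"api": "servo_tool", "payload": {"commands": [0,0,0,0,-1,0,0,0,0,0,0,-2,0,0,0,0,0,0,-2,0,0,0,0,0,0,-2,0,0,0,0,0,0,0,0,0,0,0,0,0,0,0,0]}}

```text
t: 5.55
tool_pos: [0.4585, -0.1834, 0.0781]
tool_rot: [-1.566, 0.124, -0.113]
contact_force: [-0.3, 0.2, -2.7]
opening: 0.0288
```

Run:
```python
from h import *
from station import monitor,viewer
o=monitor.get_obs()
plan(o,[.467,.102,.07],1)
```

```text
pos [ 0.4585 -0.1834  0.0781] axes(cols)
 [[ 0.989 -0.007  0.151]
 [-0.15   0.003  0.989]
 [-0.007 -1.     0.002]] q [-0.53 -0.11  2.04 -0.    1.22 -1.95] F [-0.32  0.21 -2.66] op 0.028782770692973744
turn [-0.0021 -0.1685 -0.0068] shift cm: now axes [-3.45  0.88 28.34]  after turn [ 1.35  0.81 28.52]
```

Weight rose by about 2 N, so the wedge is held. Next I turn it and carry it over.

Emit:
{"api": "servo_tool", "payload": {"commands": [0,-0.085,0,0,0,0,0,0,-0.083,0,0,0,0,0,0,0,0,0.1,0,2,0,0,0,0,0.1,0,3,0,0,0,0,0.1,0,4,0,0,0,0,0.1,0,4,0,0,0,0,0.1,0,4,0,0,0,0,0.1,0,4,0,0,0,0,0.1,0,3,0,0,0,0,0,0,2,0,0,0,0,0,0,1,0,0,0,0,0,0,0,0,0,0,0,0,0,0,0]}}

```text
t: 6.85
tool_pos: [0.4489, 0.0971, 0.0638]
tool_rot: [-1.564, 0.008, 0.04]
contact_force: [-0.2, -0.2, -2.3]
opening: 0.0285
```

Run:
```python
from h import *
from station import monitor,viewer
o=monitor.get_obs()
plan(o,[.467,.102,.026],1)
for n in ["top","side"]:
    d=viewer.get_image(n); np.savez(f"pics/{n}3.npz",**d); f=d["frame"]
    f=f[120:360,200:440] if n=="top" else f[190:330,210:430]
    cv2.imwrite(f"pics/{n}3.png",cv2.resize(f,None,fx=2.5 if n=="top" else 3.5,fy=2.5 if n=="top" else 3.5,interpolation=cv2.INTER_CUBIC)[:,:,::-1])
```

```text
pos [0.4489 0.0971 0.0638] axes(cols)
 [[ 0.999 -0.031 -0.02 ]
 [ 0.021  0.006  1.   ]
 [-0.031 -1.     0.007]] q [ 0.05 -0.16  2.11  0.01  1.22 -1.55] F [-0.17 -0.25 -2.29] op 0.028489507463515668
turn [-0.007   0.0031 -0.0305] shift cm: now axes [1.94 3.73 0.42]  after turn [1.82 3.78 0.45]
```

View pics/top3.png

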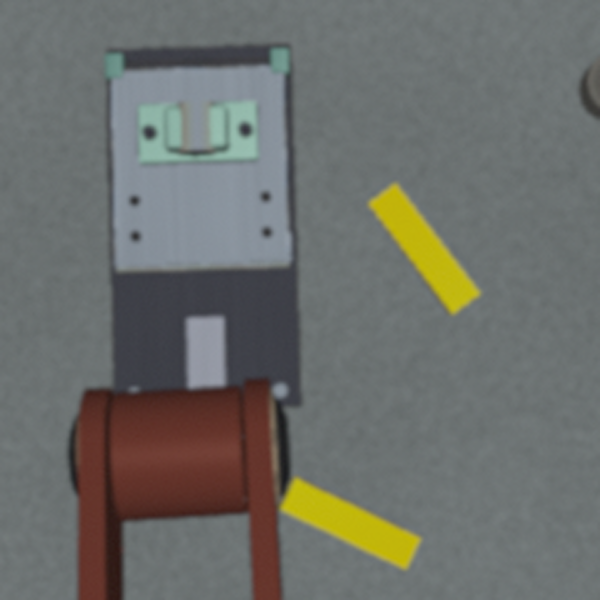

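View pics/side3.png

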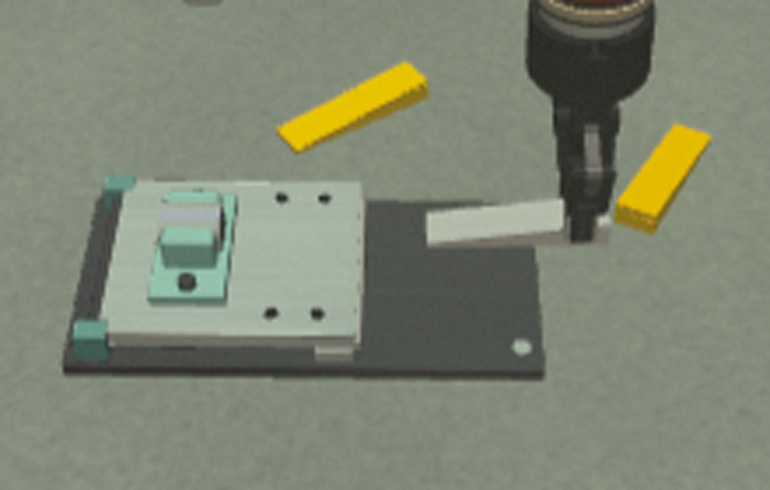

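Emit:
{"api": "servo_tool", "payload": {"commands": [-0.007,0.003,-0.03,0,0,0,0,0,0,0,0.6,0.5,0.4,0,0,0,0,0.6,1,0,0,0,0,0,0,1,0,0,0,0,0,0,0.5,0,0,0,0,0,0,0,0,0,0,0,0,0,0,0,0]}}

```text
t: 7.65
tool_pos: [0.4623, 0.0986, 0.0306]
tool_rot: [-1.572, -0.01, 0.008]
contact_force: [0.1, -0.4, -2.1]
opening: 0.0283
```

Run:
```python
from h import *
from station import monitor,viewer
o=monitor.get_obs()
plan(o,[.467,.102,.0186],1)
```

```text
pos [0.4623 0.0986 0.0306] axes(cols)
 [[ 1.     0.001 -0.012]
 [ 0.012 -0.001  1.   ]
 [ 0.001 -1.    -0.001]] q [ 0.05 -0.09  2.12 -0.    1.12 -1.53] F [ 0.06 -0.38 -2.06] op 0.028324956138440657
turn [ 0.0009 -0.0059  0.0012] shift cm: now axes [0.48 1.2  0.33]  after turn [0.48 1.2  0.33]
```

Now lower onto the apron in small steps, watching the force.

Emit:
{"api": "servo_tool", "payload": {"commands": [0,-0.005,0,0.5,0.3,0.3,0,0,0,0,0,0.3,0,0,0,0,0,0,0.3,0,0,0,0,0,0,0,0,0]}}

```text
t: 8.05
tool_pos: [0.4683, 0.1021, 0.0215]
tool_rot: [-1.572, -0.016, 0.011]
contact_force: [1.2, 0.7, -2.0]
opening: 0.0281
```

Run:
```python
from h import *
from station import monitor,viewer
o=monitor.get_obs()
plan(o,[.467,.102,.0186],1)
```

```text
pos [0.4683 0.1021 0.0215] axes(cols)
 [[ 1.     0.003 -0.017]
 [ 0.017 -0.001  1.   ]
 [ 0.003 -1.    -0.001]] q [ 0.06 -0.06  2.11 -0.    1.1  -1.53] F [ 1.17  0.73 -2.01] op 0.028107683895832722
turn [ 0.0009 -0.0002  0.0026] shift cm: now axes [-0.13  0.29 -0.01]  after turn [-0.13  0.29 -0.01]
```

Emit:
{"api": "servo_tool", "payload": {"commands": [0,0,0.002,0,0.2,0,0,0,0,0,0,0.1,0,0,0,0,0,0,0,0,0]}}

```text
t: 8.35
tool_pos: [0.4685, 0.1021, 0.0186]
tool_rot: [-1.572, -0.014, 0.013]
contact_force: [-0.4, 0.7, -2.8]
opening: 0.0282
```

Run:
```python
from h import *
from station import monitor,viewer
o=monitor.get_obs()
plan(o,[.467,.102,.0186],1)
for n in ["top","side"]:
    d=viewer.get_image(n); np.savez(f"pics/{n}4.npz",**d); f=d["frame"]
    f=f[120:360,200:440] if n=="top" else f[190:330,210:430]
    cv2.imwrite(f"pics/{n}4.png",cv2.resize(f,None,fx=2.5 if n=="top" else 3.5,fy=2.5 if n=="top" else 3.5,interpolation=cv2.INTER_CUBIC)[:,:,::-1])
```

```text
pos [0.4685 0.1021 0.0186] axes(cols)
 [[ 1.     0.001 -0.017]
 [ 0.017 -0.001  1.   ]
 [ 0.001 -1.    -0.001]] q [ 0.06 -0.06  2.11 -0.    1.09 -1.53] F [-0.36  0.73 -2.79] op 0.028150405129050194
turn [ 0.0009 -0.0001  0.0011] shift cm: now axes [-0.15 -0.   -0.01]  after turn [-0.15 -0.   -0.01]
```

View pics/top4.png

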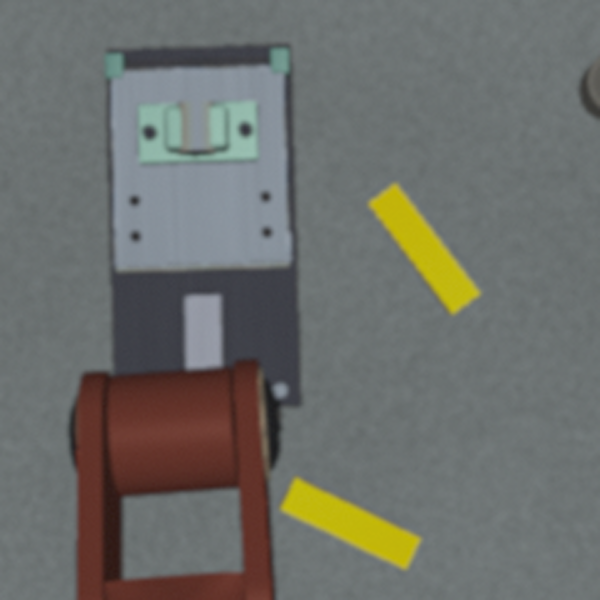

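View pics/side4.png

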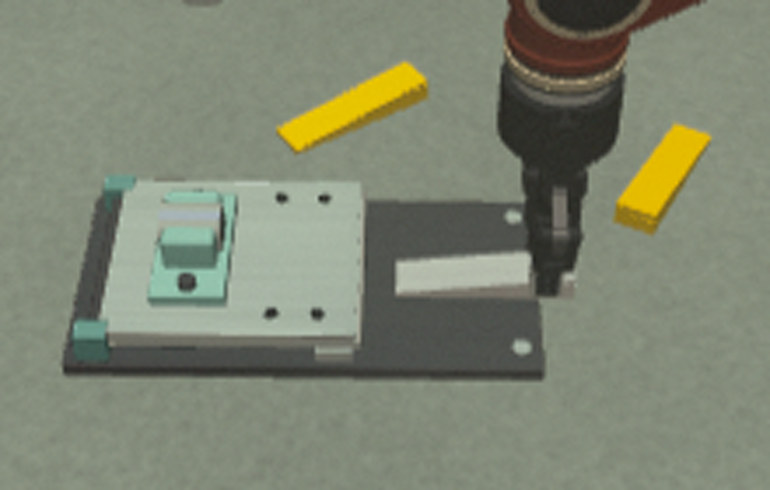

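Emit:
{"api": "servo_tool", "payload": {"commands": [0,0,0,0,0.1,0,0,0,0,0,0,0,0,0]}}

```text
t: 8.65
tool_pos: [0.4695, 0.1022, 0.0188]
tool_rot: [-1.572, -0.016, 0.011]
contact_force: [0.4, 0.4, -1.5]
opening: 0.0283
```

Emit:
{"api": "servo_tool", "payload": {"commands": [0,0,0,0,0.1,0,0,0,0,0,0,0,0,0]}}

```text
t: 8.85
tool_pos: [0.4701, 0.1022, 0.0186]
tool_rot: [-1.572, -0.017, 0.01]
contact_force: [0.2, -0.7, -1.6]
opening: 0.0285
```

Emit:
{"api": "servo_tool", "payload": {"commands": [0,0,0,0,0.2,0,0,0,0,0,0,0.2,0,0]}}

```text
t: 9.05
tool_pos: [0.4729, 0.1024, 0.0185]
tool_rot: [-1.571, -0.02, 0.007]
contact_force: [-3.8, 0.0, 11.3]
opening: 0.0281
```

Emit:
{"api": "servo_tool", "payload": {"commands": [0,0,0,0,0.2,0,0]}}

```text
t: 9.15
tool_pos: [0.4745, 0.1025, 0.0185]
tool_rot: [-1.571, -0.022, 0.005]
contact_force: [-2.8, -0.5, 9.9]
opening: 0.0287
```

Emit:
{"api": "servo_tool", "payload": {"commands": [0,0,0,0.4,0,0,0,0,0,0,0.5,0,0,0,0,0,0,0.5,0,0,0,0,0,0,0.5,0,0,0,0,0,0,0.5,0,0,0,0,0,0,0,0,0,0]}}

```text
t: 9.75
tool_pos: [0.5007, 0.103, 0.0186]
tool_rot: [-1.571, -0.022, 0.005]
contact_force: [1.0, 0.1, 2.1]
opening: 0.0282
```

Run:
```python
from h import *
from station import monitor,viewer
o=monitor.get_obs()
plan(o,[.53,.1035,.0186],1)
for n in ["top","side"]:
    d=viewer.get_image(n); np.savez(f"pics/{n}5.npz",**d); f=d["frame"]
    f=f[120:360,200:440] if n=="top" else f[190:330,210:430]
    cv2.imwrite(f"pics/{n}5.png",cv2.resize(f,None,fx=2.5 if n=="top" else 3.5,fy=2.5 if n=="top" else 3.5,interpolation=cv2.INTER_CUBIC)[:,:,::-1])
```

```text
pos [0.5007 0.103  0.0186] axes(cols)
 [[ 1.     0.011 -0.017]
 [ 0.017 -0.     1.   ]
 [ 0.011 -1.    -0.001]] q [ 0.06  0.01  2.04 -0.    1.08 -1.53] F [0.97 0.06 2.11] op 0.028226201250731168
turn [ 0.0006 -0.      0.011 ] shift cm: now axes [2.93 0.03 0.  ]  after turn [2.93 0.   0.  ]
```

View pics/top5.png

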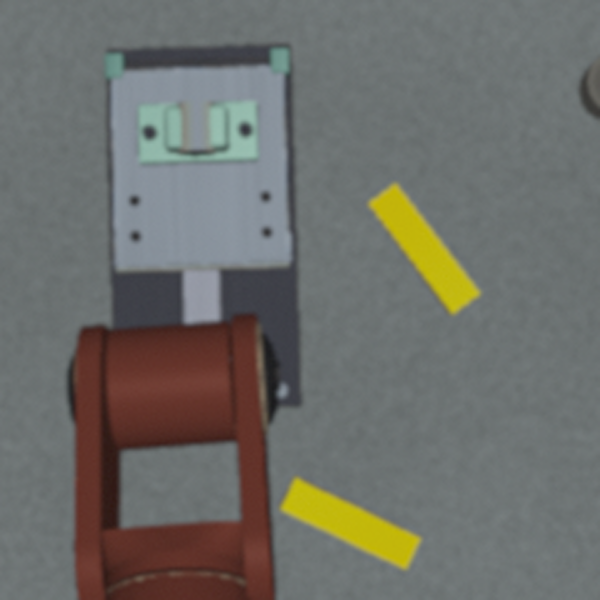

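View pics/side5.png

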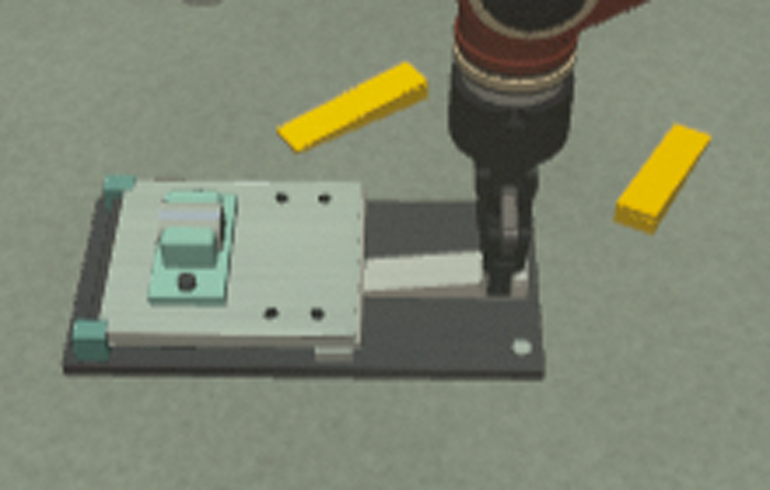

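Emit:
{"api": "servo_tool", "payload": {"commands": [0,0,0.01,0.4,0,0,0,0,0,0,0.5,0,0,0,0,0,0,0.5,0,0,0,0,0,0,0.5,0,0,0,0,0,0,0.4,0,0,0,0,0,0,0,0,0,0]}}

```text
t: 10.45
tool_pos: [0.5251, 0.1034, 0.0185]
tool_rot: [-1.571, -0.014, 0.014]
contact_force: [0.5, -0.6, 0.6]
opening: 0.0282
```

Run:
```python
from h import *
from station import monitor,viewer
o=monitor.get_obs()
plan(o,[.56,.1042,.0186],1)
```

```text
pos [0.5251 0.1034 0.0185] axes(cols)
 [[ 1.    -0.    -0.018]
 [ 0.018 -0.001  1.   ]
 [-0.    -1.    -0.001]] q [ 0.06  0.08  1.97 -0.    1.09 -1.53] F [ 0.52 -0.64  0.62] op 0.028221905918759137
turn [ 0.0007  0.0001 -0.0003] shift cm: now axes [ 3.49 -0.01  0.02]  after turn [ 3.49 -0.01  0.02]
```

Emit:
{"api": "servo_tool", "payload": {"commands": [0,0,0,0.4,0,0,0,0,0,0,0.4,0,0,0,0,0,0,0.4,0,0,0,0,0,0,0,0,0,0]}}

```text
t: 10.85
tool_pos: [0.5374, 0.1037, 0.0186]
tool_rot: [-1.572, -0.012, 0.016]
contact_force: [1.0, 0.4, 1.8]
opening: 0.0282
```

Emit:
{"api": "servo_tool", "payload": {"commands": [0,0,0,0.4,0,0,0,0,0,0,0.4,0,0,0]}}

```text
t: 11.05
tool_pos: [0.5434, 0.1039, 0.0186]
tool_rot: [-1.572, -0.007, 0.021]
contact_force: [-6.6, -0.7, 6.3]
opening: 0.0286
```

Run:
```python
from h import *
from station import monitor,viewer
o=monitor.get_obs()
plan(o,[.56,.1042,.0186],1)
```

```text
pos [0.5434 0.1039 0.0186] axes(cols)
 [[ 1.    -0.009 -0.018]
 [ 0.018 -0.001  1.   ]
 [-0.009 -1.    -0.001]] q [ 0.05  0.12  1.92 -0.    1.11 -1.53] F [-6.62 -0.75  6.33] op 0.028630057675407945
turn [ 0.0009  0.0005 -0.0086] shift cm: now axes [ 1.66 -0.02  0.  ]  after turn [ 1.66 -0.    0.  ]
```

Emit:
{"api": "servo_tool", "payload": {"commands": [0,0,-0.006,0.5,0,0,0,0,0,0,0.5,0,0,0,0,0,0,0.5,0,0,0]}}

```text
t: 11.35
tool_pos: [0.5553, 0.1044, 0.0185]
tool_rot: [-1.572, -0.005, 0.024]
contact_force: [-6.1, 0.5, 4.9]
opening: 0.0285
```

Run:
```python
from h import *
from station import monitor,viewer
o=monitor.get_obs()
plan(o,[.562,.1042,.0186],1)
```

```text
pos [0.5553 0.1044 0.0185] axes(cols)
 [[ 1.    -0.012 -0.018]
 [ 0.018 -0.001  1.   ]
 [-0.012 -1.    -0.001]] q [ 0.05  0.15  1.89 -0.    1.11 -1.53] F [-6.1   0.5   4.86] op 0.02849099137789352
turn [ 0.001   0.001  -0.0122] shift cm: now axes [ 0.66 -0.01 -0.03]  after turn [ 0.66 -0.01 -0.03]
```

Emit:
{"api": "servo_tool", "payload": {"commands": [0,0,-0.01,0.4,0,0,0,0,0,0,0.4,0,0,0]}}

```text
t: 11.55
tool_pos: [0.5616, 0.1046, 0.0185]
tool_rot: [-1.572, -0.009, 0.021]
contact_force: [-5.0, -0.4, 5.6]
opening: 0.0285
```

Run:
```python
from h import *
from station import monitor,viewer
o=monitor.get_obs()
plan(o,[.562,.1042,.0186],1)
for n in ["top","side","wrist"]:
    d=viewer.get_image(n); np.savez(f"pics/{n}6.npz",**d); f=d["frame"]
    if n!="wrist":
      f=f[120:360,200:440] if n=="top" else f[190:330,210:430]
      f=cv2.resize(f,None,fx=2.5 if n=="top" else 3.5,fy=2.5 if n=="top" else 3.5,interpolation=cv2.INTER_CUBIC)
    cv2.imwrite(f"pics/{n}6.png",f[:,:,::-1])
# plate depth compare before/after near-edge band at top
a=load("pics/top4.npz")["depth"];b=load("pics/top6.npz")["depth"]
for r in range(150,227,8): print(r,((a-b)[r:r+8,[c for c in range(248,316)]]).mean()*1000, np.median((a-b)[r:r+8,290:314])*1000)
```

```text
pos [0.5616 0.1046 0.0185] axes(cols)
 [[ 1.    -0.008 -0.019]
 [ 0.019 -0.001  1.   ]
 [-0.008 -1.    -0.001]] q [ 0.05  0.16  1.88 -0.    1.11 -1.53] F [-4.97 -0.36  5.61] op 0.028518557939974546
turn [ 0.0011  0.0012 -0.0077] shift cm: now axes [ 0.04 -0.01 -0.04]  after turn [ 0.04 -0.01 -0.04]
150 -1.9829366 0.60355663
158 5.2153106 0.6211996
166 -0.914344 0.9188652
174 -3.3192554 0.92947483
182 3.247356 1.4479756
190 1.7728435 2.3626685
198 18.165972 2.7517676
206 187.56287 277.55038
214 264.14044 292.30554
222 275.66077 307.57822
```

View pics/side6.png

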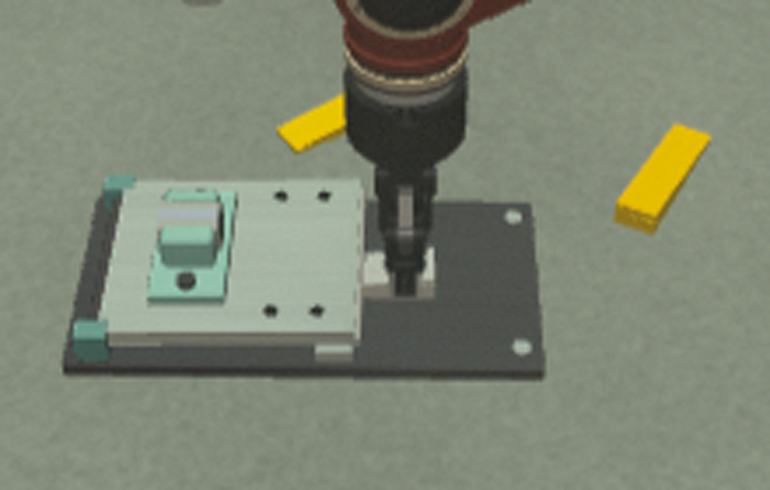

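View pics/wrist6.png

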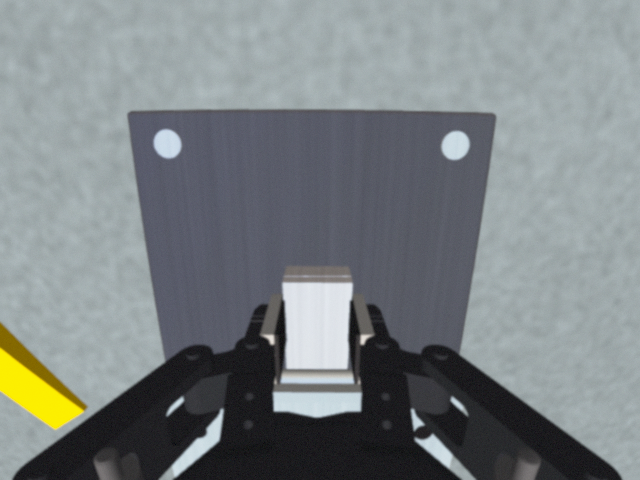

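View pics/top6.png

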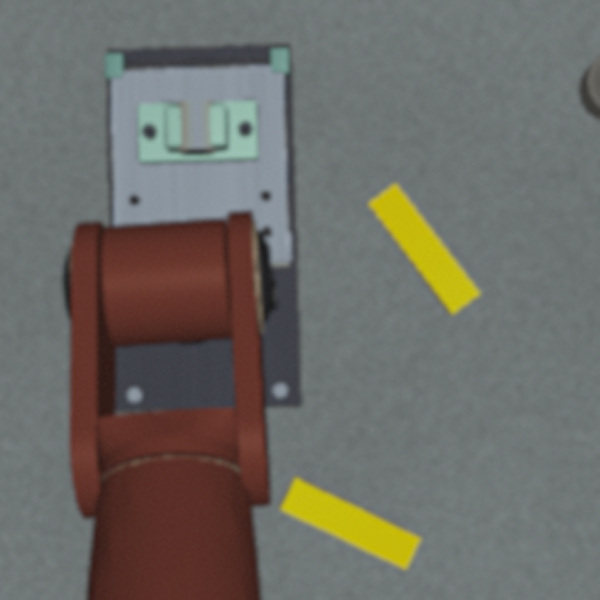

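```bash
cat > ang.py <<'E'
from h import *
import sys
def cloud(n):
    d=load(n); D=d["depth"]; H,W=D.shape; u,v=np.meshgrid(np.arange(W),np.arange(H))
    p=cv2.undistortPoints(np.stack([u,v],-1).reshape(-1,1,2).astype(float),d["camera_matrix"],d["dist_coeffs"]).reshape(H,W,2)
    c=np.dstack([p[...,0]*D,p[...,1]*D,D]); return c@d["cam_to_world"][:3,:3].T+d["cam_to_world"][:3,3]
for cam in ("side","top"):
    r=[]
    for k in ("4",sys.argv[1]):
        P=cloud(f"pics/{cam}{k}.npz").reshape(-1,3)
        m=(P[:,0]>.605)&(P[:,0]<.74)&(P[:,1]>.04)&(P[:,1]<.17)&(P[:,2]>.029)&(P[:,2]<.043)
        Q=P[m]
        for _ in range(3):
            A=np.c_[Q[:,0]-.592,Q[:,1]-.104,np.ones(len(Q))]; s=np.linalg.lstsq(A,Q[:,2],rcond=None)[0]; e=Q[:,2]-A@s; Q=Q[abs(e)<2.5*e.std()]
        r.append(s); print(cam,k,len(Q),s.round(5),e.std())
    print("angle change",r[0][0]-r[1][0],"lift at nose mm",(r[1][2]-r[0][2])*1000)
E
python3 ang.py 6
```

```text
side 4 1533 [ 0.0005  -0.00175  0.03351] 0.0014406422186925172
side 6 1516 [-0.01957  0.00076  0.03667] 0.0013361164115346848
angle change 0.020070922430131945 lift at nose mm 3.1584846352036426
top 4 2769 [ 0.00263 -0.00034  0.03563] 0.0020955403041299924
top 6 2036 [-0.01459 -0.0001   0.03856] 0.0020837762325819293
angle change 0.01721432362769226 lift at nose mm 2.9316475936833895
```

Emit:
{"api": "servo_tool", "payload": {"commands": [0,0,0,0,0,0,0,0,0,0,0,0,0,0,0,0,0,0,0,0,0,0,0,0,0,0,0,0]}}

```text
t: 12.1
tool_pos: [0.5624, 0.1046, 0.0186]
tool_rot: [-1.572, -0.011, 0.018]
contact_force: [-2.3, -0.4, 2.9]
opening: 0.0281
```

```bash
python3 - <<'E'
from h import *
from station import monitor,viewer
o=monitor.get_obs()
plan(o,[.562,.1042,.0186],1)
for n in ["top","side","wrist"]:
    d=viewer.get_image(n); np.savez(f"pics/{n}7.npz",**d); f=d["frame"]
    if n=="wrist": cv2.imwrite("pics/wrist7.png",cv2.resize(f[240:440,200:440],None,fx=3,fy=3)[:,:,::-1])
o=monitor.get_obs(); print(o["tool_pos"],o["contact_force"],o["dq"].round(4),o["t"])
E
python3 ang.py 7
```

```text
pos [0.5624 0.1046 0.0186] axes(cols)
 [[ 1.    -0.004 -0.019]
 [ 0.019 -0.001  1.   ]
 [-0.005 -1.    -0.001]] q [ 0.05  0.16  1.88 -0.    1.11 -1.53] F [-2.31 -0.38  2.89] op 0.0281429044438691
turn [ 0.001   0.0011 -0.0045] shift cm: now axes [-0.04 -0.   -0.04]  after turn [-0.04 -0.   -0.04]
[0.56239367 0.10461325 0.01859224] [-2.23033799  0.0913278   2.70446626] [-0.0015 -0.0004 -0.0015 -0.0022  0.0023  0.0014] 12.25
side 4 1533 [ 0.0005  -0.00175  0.03351] 0.0014406422186925172
side 7 1526 [-0.01847 -0.00271  0.03676] 0.0014293420578087663
angle change 0.018972205530943583 lift at nose mm 3.2473617261607397
top 4 2769 [ 0.00263 -0.00034  0.03563] 0.0020955403041299924
top 7 2047 [-0.01766  0.0016   0.03892] 0.0021101404701975596
angle change 0.020287235379500047 lift at nose mm 3.291157088716919
```

View pics/wrist7.png

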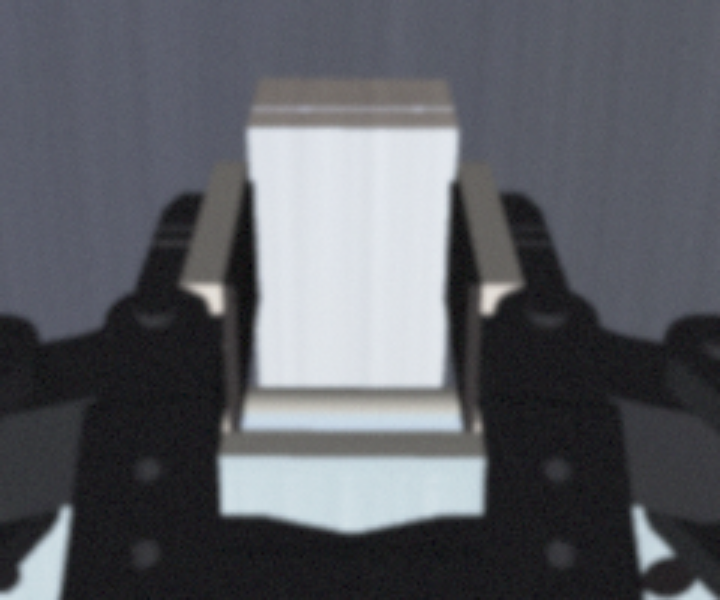

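The close view shows the wedge heel unmoved in the jaws, still at about row 267 of the full picture, and its top running in under the plate's near edge. The lift is about 3.2 mm and steady, so I'm handing in.

```bash
python3 -c "
from station import ticket,monitor
print(ticket.finish_job()); o=monitor.get_obs(); print(o['t'],o['tool_pos'],o['contact_force'],o['opening'])"
```

```text
the job is handed in; nothing more can be done
None
the job is handed in; nothing more can be done
```

I picked up the plain grey wedge near its heel, laid it on the apron and pushed it in thin end first. I handed the job in at about 12.3 s of the 43 s allowed, still gripping the wedge with the plate resting on it. No verdict was reported.

**Lift:** at the last check the side camera's depth gave 3.2 mm (hinge 0.019 rad) and the top camera's gave 3.3 mm (0.020 rad). Both are based on noisy depth data, so they are good to perhaps 0.5 mm. The allowed range is 0.005 to 0.033 rad.

**Wedge:**
- By arm position the tip was about 70 mm past the mouth, on the centre line to about 1 mm, and straight to about 0.1°.
- The tool was within 0.005 rad of level.
- The grip setting was 50 N with the opening steady at 28 mm, and the heel had not slipped in the jaws.

**Force:** the force on the tool was about 2.2 N back and 2.7 N up, and steady; joint speeds were near zero.

**Not confirmed directly:** that the gripper is clear of the plate. I worked this out from the geometry, which leaves about 19 mm between the pads and the nose, and from the low forces.

**Small disagreements:**
- The wedge position agreed to about 2 mm between the top and wrist views.
- The apron measured 118 mm instead of 122 because of mask edges, so I placed the mouth from the full slab length instead (313 mm measured against 312).

The flat bar, chuck and brass bar end were never approached.

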